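# Run a board test: key sequence, safety catch, dead-man lever

## Robot

A 7-joint arm with a two-finger parallel gripper is mounted at the origin on the work surface. World frame = base frame: x ahead of the robot, y to its left, z up, the work surface at z = 0. Lengths are in mm, angles in rad, forces in N, time in s.
With the tool pointing down it reaches from about 425 to 950 mm from the base axis. Payload 4.7 kg.
Tool frame: the origin (TCP) lies at the very end of the fingers, on their centre line; the grasp point (between the pads) lies 19 mm behind it; z points along the fingers, y is the line along which they close (so a half turn about z gives the same grasp; the last joint's range is limited). The gripper opens to 85 mm and grips with 20 to 120 N. Pads are 22 mm wide; open, the fingers measure 114 mm over their backs; the gripper's body (76 mm by 85 mm) begins 54 mm behind the grasp point. The pads swing forward as they close: fully open they stand 13 mm farther back than shut.
Start: joints at [-1.165, 0.469, -0.049, 1.532, 0.024, 1.141, -0.082], TCP at [284.293, 612.23, 231.335] pointing down, gripper open.
Joint ranges: [-2.59, 2.59], [-0.33, 1.99], [-1.39, 1.29], [0.1, 2.45], [-1.04, 4.18], [0.21, 1.99], [-2.66, 2.66]. Speed limits (rad/s): [2.57, 2.57, 3.14, 3.14, 3.14, 3.14, 3.14].

## Interface

Orientations are given as a unit quaternion [w, x, y, z].
In Python, from bench import * gives the robot as it stands.
- The arm moves only by the tool arm_command, never from a script. Its argument "commands" is a list of rows, each a list of 7 numbers: the turn, a rotation vector about the world's x, y, z in degrees, then the shift along the world's x, y, z in mm, then the opening in per cent of the stroke, from 0 (shut) to 100 (fully open). A call has 1 to 20 rows; each row shifts and turns the commanded pose from where the row before left it; what a row does not reach is not made up. A row lasts 1/8 s, in which the tool goes at most 62.5 mm and 10.7 degrees, less where a joint would pass 70% of its speed; a pose out of reach is approached as far as the arm can. A call is refused whole if a number of a shift passes 62.5 or a number of a turn 10.7, either way. A call with a gripper value outside its range is refused whole. The fingers move at their own pace and stop on an object; "force" is the grip in N (left out, the last holds). Time passes only in rows, so rows that do not move let the fingers close. It gives the time, the measured TCP pose, the force, the opening and the grip force at its end, in the units of the state.
- observe(): the state, without advancing time (a new reading comes with each control period).
- snapshot(name): name is "scene" or "top"; returns a dict with "pixels" (480x640x3 uint8, red, green, blue), "fx", "fy", "cx", "cy" (pixels), "camera_from_world" (4x4, takes a point from world to camera coordinates). Camera axes: x right, y down, z forward; pixel columns grow to the right and rows downward; lengths in mm; the calibration is good to about 2 mm. A picture is of the moment at which its call begins. There is no depth.
- hand_in(): hands the job in; it is judged then, once.
The state is a dict: "t": time; "joint_positions": joint angles; "qd": joint speeds; "joint_torque": joint torques, N m; "position": TCP position; "tool_rot": TCP orientation; "wrist_force": force on the tool from outside, world axes, zero at the start; "ft_torque": the same for the moment, N m; "gripper_width": opening from 0.0 (shut) to 1.0 (fully open); "grip_force": force on a finger pad.
Only numpy, scipy, OpenCV 4.12 (cv2) and the standard library are available. Lean on these libraries where they do the work, as an engineer would, in place of code of your own. Each camera call takes 0.05 s, during which the arm holds its last target. There are 200 camera calls.

## Task

Run a test on the circuit-board tester: on the keypad console press the round key, then the square key, then the long narrow key, each fully down and one at a time. After that flip the tester's safety catch all the way over to its open side, then pull the spring-loaded lever it guards right to its stop at the tester's front with the gripper, and finish while still holding it there (it springs back if let go). Leave the other things on the desk where they are.

Things in the scene. Friction and masses are not known exactly. Their poses are not given: they have to be found in the camera images.
- fixture: Circuit-board tester: fixed grey base on the desk, x -70..130, y -150..110 mm, 35 mm high. Origin on the desk surface; x points from its front to its back, y left, z up. Lever in the middle, safety catch in front of it; right (y -135..-60 mm, under 100 mm high) a press plate over a board, worked by the lever. The catch's post at x 28..52, y 78..94 mm is 150 mm high
- lever_grip (a point): Centre of the lever's grip: a black round bar 18 mm thick, 100 mm long, level along the tester's y, fixed by its middle on the lever's 14 mm steel arm (a T). 130 mm from the hinge axis. At the start at x 87, y 0, z 192 mm of the tester, its highest part
- lever_hinge (a point): Point on the lever's hinge axis in the middle of the lever (fixed on the tester: x 30 mm, y 0, z 75 mm). The axis runs along the tester's y
- lever (a joint): Lever angle in rad: 0 at rest, leaning 0.45 from upright to the tester's back (+x); grows to 1.0 at the stop as the grip is pulled to the front (-x): there it leans 0.55 forward, grip at x -38, z 186 mm. A spring returns it when let go: 4 N at the grip at rest, 10 N at the stop. With the catch closed the lever hits the catch after about 0.05 rad
- catch_tab (a point): Point to grip on the catch's tab: a level steel pin 12 mm thick that sticks out 65 mm from the catch bar to the tester's front (-x), parallel to the catch's hinge axis; the point is 41 mm out from the bar's front face, 24 mm short of the pin's free end. Closed: x -6, y 0, z 135 mm of the tester
- catch_hinge (a point): Point on the catch's hinge axis, level with catch_tab along that axis, 75 mm from it (fixed on the tester: x -6 mm, y 75 mm, z 135 mm; the hinge itself is 46 mm behind it on the post). The axis runs along the tester's x
- catch (a joint): Safety catch angle in rad: aluminium bar 100 x 16 x 10 mm across the front of the lever's arm. 0 closed (level, from its post on the left over to the right); grows as the tab swings up and over to the tester's left: 1.57 upright, 2.6 the open stop. Nearly free: falls shut before upright, falls open beyond it
- console: Grey keypad console, fixed, 90 x 190 x 25 mm; origin on the desk under its centre, long side along its y. Three black key modules (46 mm square) stand on it in a row along y, 55 mm apart, with one white key each; which key sits left, middle or right changes
- key_round_top (a point): Centre of the top face of the round key: white cap, round, 26 mm across, its top 46 mm above the desk and 9 mm above its module when up. It is pressed straight down
- key_round (a joint): Travel of the round key in m: 0 up, 0.006 fully down; springs back. Begins to move at 1.5 N, fully down at 5 N
- key_square_top (a point): Centre of the top face of the square key: white cap, square, 24 x 24 mm, its top 46 mm above the desk and 9 mm above its module when up. It is pressed straight down
- key_square (a joint): Travel of the square key in m: 0 up, 0.006 fully down; springs back. Begins to move at 1.5 N, fully down at 5 N
- key_long_top (a point): Centre of the top face of the long key: white cap, long and narrow, 36 mm along the console's x and 11 mm along its y, its top 46 mm above the desk and 9 mm above its module when up. It is pressed straight down
- key_long (a joint): Travel of the long key in m: 0 up, 0.006 fully down; springs back. Begins to move at 1.5 N, fully down at 5 N
- car: Bystander, to be left alone: small wheeled toy robot, blue chassis with a clear cover, 115 x 100 x 77 mm. Origin at its underside
- mouse: Bystander, to be left alone: black computer mouse, 110 x 60 x 33 mm, lying between robot and console. Origin at its underside
- tape: Bystander, to be left alone: white roll of tape lying flat, 76 mm across, 19 mm high, in front of the tester's right half, on the robot's side of it. Origin at its underside (axis)
- jar: Bystander, to be left alone: amber jar with white cap, 48 mm across, 85 mm tall, standing just behind the console. Origin at its underside (axis)
- pot: Bystander, to be left alone: white jar with black cap, 54 mm across, 95 mm tall. Origin at its underside (axis)
- driver: Bystander, to be left alone: screwdriver lying flat, 170 mm long, in front of the console. Origin at its underside
- wheel: Bystander, to be left alone: black rubber toy wheel lying flat, 66 mm across, 24 mm high, left of the tester. Origin at its underside (axis)

How it is judged:
By the outcome, as a careful person would: the job done as asked, in the order asked, and still so for the second after the job is handed in, while the arm keeps its last pose, push and grip.
It also fails if it takes over 72 s, if anything falls off the work surface, if the arm or the gripper's body presses on something with over 40 N, if the wrist force passes 120 N, or if a joint passes its speed limit or range.

## Working session

There is one attempt and no reset: what is moved stays moved. The work goes in short steps, Python scripts to look and compute and a tool call to move; the robot and the scene stay as the last step left them, time stands still between calls to the robot, and variables do not carry over. Pictures are saved under pics/ and viewed, at most 10 in all, crops included, and the job is handed in when it is done.

Besides the shell and the picture viewer there is one more tool, called after ">>>" in YAML: its name, and indented under it one key for each argument. arm_command: Moves the arm, as the interface text tells. Its arguments: {"type":"object","properties":{"commands":{"type":"array","items":{"type":"array","items":{"type":"number"}}},"force":{"type":"number"}},"required":["commands"]}

```bash
mkdir -p pics; python3 - <<'E'
from bench import *
import cv2,numpy as np,json
for n in("scene","top"):
    s=snapshot(n); cv2.imwrite(f"pics/{n}0.png",s["pixels"][:,:,::-1])
    json.dump({k:np.array(v).tolist() for k,v in s.items() if k!="pixels"},open(f"{n}.json","w"))
    print(n,s["fx"],s["cx"],s["cy"],np.round(s["camera_from_world"],3).tolist())
print(observe())
E
```

```text
scene 567.779263041884 316.17065157055373 230.66289571472817 [[-0.28, 0.96, 0.006, 156.991], [0.759, 0.225, -0.61, -323.441], [-0.587, -0.166, -0.792, 1710.59], [0.0, 0.0, 0.0, 1.0]]
top 439.7871976314429 319.3603244247525 245.2322253469452 [[-0.002, -1.0, 0.001, 10.423], [-0.996, 0.002, -0.084, 530.254], [0.084, -0.001, -0.996, 1036.993], [0.0, 0.0, 0.0, 1.0]]
{'t': 0.1, 'joint_positions': array([-1.1649435 ,  0.46939978, -0.04859602,  1.53359384,  0.02410265,
        1.14098403, -0.08231057]), 'qd': array([-7.23614297e-04, -1.53348987e-03,  1.55893180e-03, -3.82359227e-03,
       -4.82760228e-05,  7.71343491e-04,  4.64379737e-05]), 'joint_torque': array([ 1.40799111e-03, -5.11519253e+01, -4.66903858e-02, -2.38392216e+01,
        1.07594125e-02,  4.35413589e-03,  1.11593090e-05]), 'position': array([284.06504707, 611.73234521, 230.33186574]), 'tool_rot': array([-1.62458518e-04,  2.15658216e-01,  9.76468497e-01, -8.84873448e-04]), 'wrist_force': array([-0.09992463,  0.06532405, -0.36331211]), 'ft_torque': array([ 0.02028128, -0.03267067,  0.03304036]), 'grip_force': 0.0, 'gripper_width': 0.9968264188020237}
```

View pics/scene0.png

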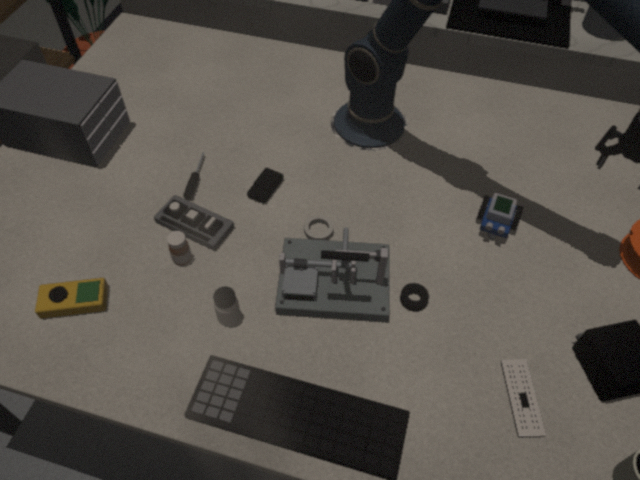

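View pics/top0.png

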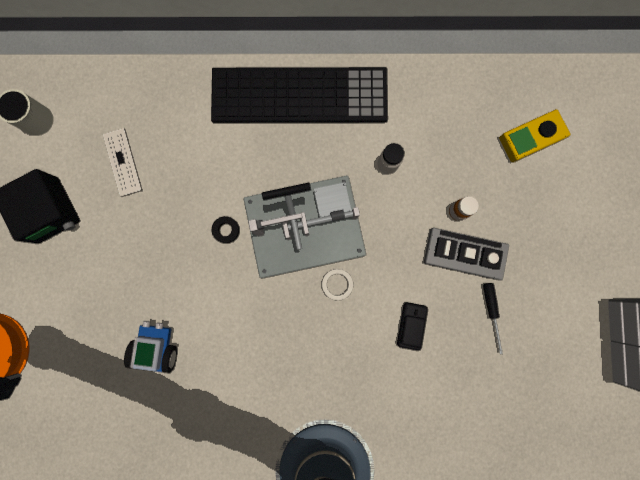

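The top view shows the tester near (305,227), rotated by about 10°. The console is near (467,254), with its keys in left-to-right order long (447,247), square (470,253), round (493,258). I'll enlarge both.

```bash
python3 - <<'E'
import cv2,numpy as np
t=cv2.imread("pics/top0.png")
a=cv2.resize(t[170:285,235:375],None,fx=4,fy=4,interpolation=cv2.INTER_CUBIC)
b=cv2.resize(t[220:285,415:515],None,fx=4,fy=4,interpolation=cv2.INTER_CUBIC)
print(a.shape,b.shape)
c=np.zeros((600,800,3),np.uint8); 
c[:460,:560]=a; cv2.imwrite("pics/c1.png",a)
cv2.imwrite("pics/c2.png",cv2.resize(t[220:285,415:515],None,fx=8,fy=8,interpolation=cv2.INTER_CUBIC))
E
```

```text
(460, 560, 3) (260, 400, 3)
```

View pics/c1.png

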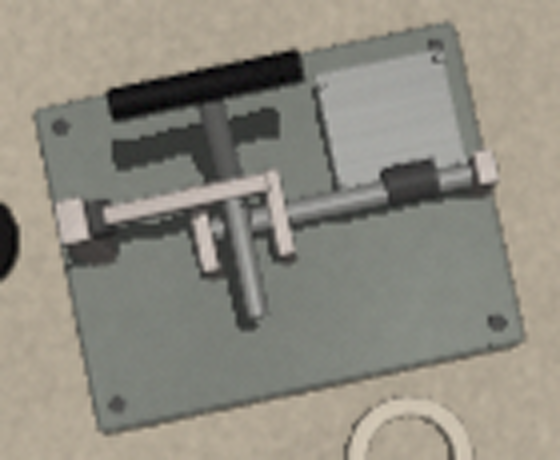

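View pics/c2.png

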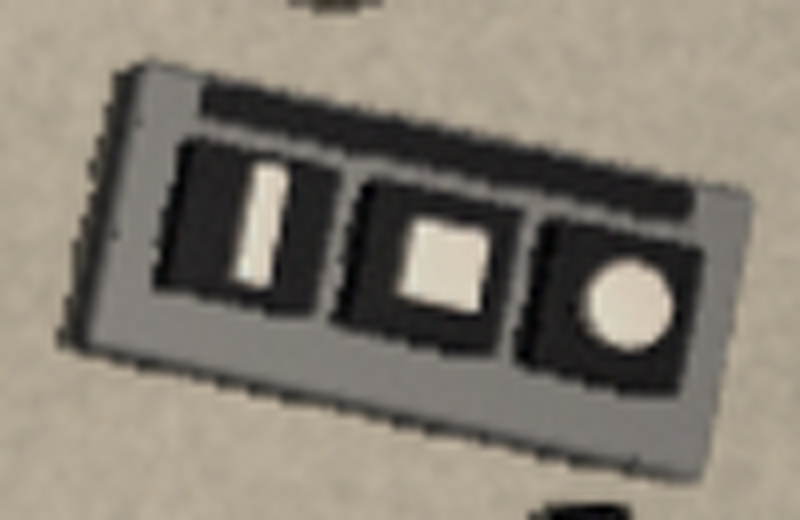

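Crop c1 shows the base-top corners at crop pixels (37,110), (455,25), (523,342) and (103,432). The grip bar runs from (108,105) to (302,67), and the steel tab pin ends at (250,320). In c2 the key tops are at long (261,225), square (446,266) and round (629,305).

```bash
cat > h.py <<'E'
import json,numpy as np
from scipy.optimize import least_squares
C={n:json.load(open(f"{n}.json")) for n in("scene","top")}
def proj(P,n="top"):
    c=C[n];M=np.array(c["camera_from_world"]);p=np.atleast_2d(P)@M[:3,:3].T+M[:3,3]
    return np.c_[c["fx"]*p[:,0]/p[:,2]+c["cx"],c["fy"]*p[:,1]/p[:,2]+c["cy"]]
def back(uv,z,n="top"):
    c=C[n];M=np.array(c["camera_from_world"]);R=M[:3,:3];o=-R.T@M[:3,3]
    d=R.T@np.array([(uv[0]-c["cx"])/c["fx"],(uv[1]-c["cy"])/c["fy"],1]);return o+d*(z-o[2])/d[2]
def crop(u,o,k): return (np.array(u)+.5)/k-.5+np.array(o)
def world(L,f): 
    L=np.atleast_2d(L);c,s=np.cos(f[2]),np.sin(f[2])
    return np.c_[f[0]+c*L[:,0]-s*L[:,1],f[1]+s*L[:,0]+c*L[:,1],L[:,2]]
def fit(L,uv,x0): return least_squares(lambda f:(proj(world(L,f))-uv).ravel(),x0)
E
python3 - <<'E'
from h import *
L=[[130,110,35],[130,-150,35],[-70,-150,35],[-70,110,35],[87,0,201]]
uv=crop([[37,110],[455,25],[523,342],[103,432],[205,85]],(235,170),4)
r=fit(L,uv,[560,50,.2]);f=r.x
print("tester",f.round(3),r.fun.round(2))
for n,p in dict(grip=[87,0,192],tab=[-6,0,135],tabend=[-30,0,135],stop=[-38,0,186],hinge=[-6,75,135],open=[-6,75+75*np.cos(np.pi-2.6),135+75*np.sin(2.6)],post=[40,86,150]).items():
    w=world(p,f);print(n,w.round(1),((proj(w)-(235,170))*4).round(0))
k=crop([[261,225],[446,266],[629,305]],(415,220),8)
W=np.array([back(u,46) for u in k]);print(W.round(1),np.linalg.norm(np.diff(W,axis=0),axis=1))
for u in k: pass
d=W[0]-W[2];print("console yaw",np.arctan2(-d[0],d[1]))
print(proj(W,"scene").round(1), proj(world([87,0,192],f),"scene"))
for n,u,z in [("jar",(466,207),85),("pot",(394,155),95),("mouse",(412,326),20),("tape",(337,285),19)]: print(n,back(u,z).round())
E
```

```text
tester [5.41406e+02 5.84610e+01 2.07000e-01] [-0.94 -0.22  0.32 -1.    1.23  0.72 -1.12  0.96  0.43 -0.47]
grip [[626.6  76.3 192. ]] [[207.  85.]]
tab [[535.5  57.2 135. ]] [[249. 274.]]
tabend [[512.   52.3 135. ]] [[258. 317.]]
stop [[504.2  50.7 186. ]] [[257. 325.]]
hinge [[520.1 130.6 135. ]] [[112. 302.]]
open [[506.9 193.5 173.7]] [[-19. 322.]]
post [[562.9 150.8 150. ]] [[ 72. 220.]]
[[ 521.9 -291.5   46. ]
 [ 509.7 -345.6   46. ]
 [ 498.2 -399.    46. ]] [55.45497711 54.67116783]
console yaw -0.21754631864745783
[[208.5 222.3]
 [190.5 213.9]
 [173.  206. ]] [[343.34547893 255.93893507]]
jar [ 612. -326.   85.]
pot [ 731. -161.   95.]
mouse [ 337. -210.   20.]
tape [435. -33.  19.]
```

The fit holds: key spacing is 55.5 and 54.7 mm, and the scene camera agrees. I'll move above the round key with the gripper shut and its closing axis turned to -78°, ready for the catch.

>>> arm_command:
  commands:
    - [0,0,-7.15,27,-51,6,0]
    - [0,0,-7.15,27,-51,6,0]
    - [0,0,-7.15,27,-51,6,0]
    - [0,0,-7.15,27,-51,6,0]
    - [0,0,-7.15,27,-51,6,0]
    - [0,0,-7.15,27,-51,6,0]
    - [0,0,-7.15,27,-51,6,0]
    - [0,0,-7.15,27,-51,6,0]
    - [0,0,-7.15,0,-50,-10,0]
    - [0,0,-7.15,0,-50,-10,0]
    - [0,0,-7.15,0,-50,-10,0]
    - [0,0,-7.15,0,-50,-10,0]
    - [0,0,-7.15,0,-50,-10,0]
    - [0,0,-7.15,0,-50,-10,0]
    - [0,0,-7.15,0,-50,-10,0]
    - [0,0,-7.15,0,-50,-10,0]
    - [0,0,-7.15,0,-50,-10,0]
    - [0,0,-7.15,0,-50,-10,0]
    - [0,0,-7.15,0,-50,-10,0]
    - [0,0,-7.15,0,-50,-10,0]
  force: 40

```text
t: 2.6
position: [500.3, -396.9, 158.5]
tool_rot: [-0.0, 0.995, 0.104, -0.0]
wrist_force: [0.4, 0.2, 0.3]
gripper_width: -0.002
grip_force: 0.0
```

>>> arm_command:
  commands:
    - [0,0,0,-2,-2,-45,0]
    - [0,0,0,0,0,-45,0]
    - [0,0,0,0,0,-16,0]
    - [0,0,0,0,0,-5,0]
    - [0,0,0,0,0,-4,0]
    - [0,0,0,0,0,-4,0]
    - [0,0,0,0,0,-1,0]
    - [0,0,0,0,0,0,0]

```text
t: 3.6
position: [499.1, -398.5, 40.4]
tool_rot: [0.001, 0.994, 0.105, 0.001]
wrist_force: [-0.3, -0.9, 4.8]
gripper_width: 0.0
grip_force: 2.3
```

>>> arm_command:
  commands:
    - [0,0,0,0,0,-2,0]
    - [0,0,0,0,0,-1,0]
    - [0,0,0,0,0,0,0]

```text
t: 3.98
position: [499.2, -398.6, 39.8]
tool_rot: [0.0, 0.994, 0.105, 0.002]
wrist_force: [-3.0, 4.4, 22.0]
gripper_width: 0.001
grip_force: 10.8
```

```bash
python3 - <<'E'
from bench import *
import cv2,numpy as np
s=snapshot("scene");p=s["pixels"][170:260,130:250,::-1]
cv2.imwrite("pics/k1.png",cv2.resize(p,None,fx=6,fy=6,interpolation=cv2.INTER_CUBIC))
print(observe()["position"],observe()["wrist_force"])
E
```

```text
[ 499.22834008 -398.57166752   39.84946138] [-3.55245064  4.91289179 22.10180821]
```

View pics/k1.png

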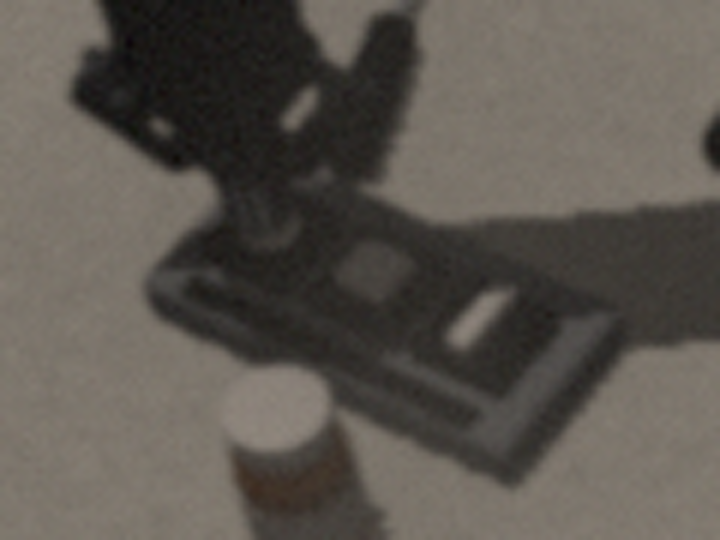

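The picture shows the fingers squarely on the round key at crop pixel (265,230), and 22 N at z 39.8 means it is on its stop. The square and long keys come next with the same press depth.

>>> arm_command:
  commands:
    - [0,0,0,0,0,15,0]
    - [0,0,0,0,0,15,0]
    - [0,0,0,6,26,0,0]
    - [0,0,0,5.5,26,0,0]
    - [0,0,0,0,0,0,0]
    - [0,0,0,0,0,-15,0]
    - [0,0,0,0,0,-5,0]
    - [0,0,0,0,0,-5,0]
    - [0,0,0,0,0,-3,0]
    - [0,0,0,0,0,-2,0]
    - [0,0,0,0,0,0,0]
    - [0,0,0,0,0,0,0]

```text
t: 5.52
position: [508.6, -346.6, 39.7]
tool_rot: [-0.001, 0.995, 0.105, 0.0]
wrist_force: [-8.8, 7.6, 27.0]
gripper_width: 0.002
grip_force: 13.6
```

>>> arm_command:
  commands:
    - [0,0,0,0,0,15,0]
    - [0,0,0,0,0,15,0]
    - [0,0,0,6,27,0,0]
    - [0,0,0,6,27,0,0]
    - [0,0,0,0,0,0,0]
    - [0,0,0,0,0,-15,0]
    - [0,0,0,0,0,-5,0]
    - [0,0,0,0,0,-5,0]
    - [0,0,0,0,0,-3,0]
    - [0,0,0,0,0,-2,0]
    - [0,0,0,0,0,0,0]
    - [0,0,0,0,0,0,0]

```text
t: 7.02
position: [520.8, -292.7, 39.6]
tool_rot: [-0.001, 0.995, 0.104, 0.0]
wrist_force: [-8.9, 6.3, 28.0]
gripper_width: -0.003
grip_force: 14.1
```

Both keys reached their stops at 27 N and 28 N. Now above the catch tab.

>>> arm_command:
  commands:
    - [0,0,0,0,0,50,0]
    - [0,0,0,0,0,50,0]
    - [0,0,0,0,0,50,0]
    - [0,0,0,0,0,50,60]
    - [0,0,0,1,50,0,60]
    - [0,0,0,1,50,0,60]
    - [0,0,0,1,50,0,60]
    - [0,0,0,1,50,0,60]
    - [0,0,0,1,50,0,60]
    - [0,0,0,1,50,0,60]
    - [0,0,0,0,48,0,60]
    - [0,0,0,0,0,-40,60]
    - [0,0,0,0,0,-36,60]
    - [0,0,0,0,0,0,60]

```text
t: 8.78
position: [526.1, 55.7, 158.2]
tool_rot: [0.001, 0.994, 0.105, -0.003]
wrist_force: [0.2, -0.6, 1.8]
gripper_width: 0.6
grip_force: 0.0
```

```bash
python3 - <<'E'
from bench import *
import cv2,numpy as np
from h import *
s=snapshot("scene");p=s["pixels"][200:330,260:410,::-1]
cv2.imwrite("pics/s1.png",cv2.resize(p,None,fx=4.5,fy=4.5,interpolation=cv2.INTER_CUBIC))
o=observe()["position"];print(o)
f=[541.4,58.46,.207]
P=np.r_[world([[-30,0,135],[35,0,135],[-6,0,135]],f),[o]]
print(((proj(P,"scene")-(260,200))*4.5).round())
E
```

```text
[527.6079193   55.59374299 160.01750093]
[[381. 128.]
 [375. 232.]
 [379. 166.]
 [382. 122.]]
```

View pics/s1.png

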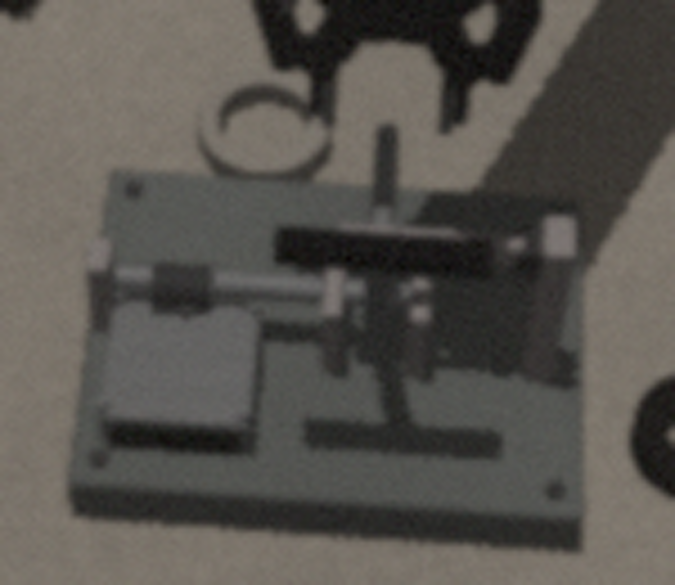

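The pin's free end is at (388,127), centred between the fingertips at (322,120) and (453,130). I'll descend and grip it.

>>> arm_command:
  commands:
    - [0,0,0,0,0,-22,60]
    - [0,0,0,0,0,-20,60]
    - [0,0,0,0,0,-2,60]
    - [0,0,0,0,0,0,5]
    - [0,0,0,0,0,0,5]
    - [0,0,0,0,0,0,5]
    - [0,0,0,0,0,0,5]
  force: 30

```text
t: 9.7
position: [528.6, 57.2, 117.5]
tool_rot: [-0.001, 0.994, 0.106, 0.001]
wrist_force: [-1.0, 2.5, 6.6]
gripper_width: 0.124
grip_force: 29.3
```

```bash
python3 - <<'E'
from bench import *
from h import *
o=observe();print(o["position"],o["wrist_force"],o["gripper_width"],o["grip_force"])
th=np.r_[0,.05,np.linspace(.2,2.5,16)]
P=world(np.c_[0*th,-75*np.cos(th),75*np.sin(th)],[0,0,.207]);print(np.c_[th[1:],np.diff(P,axis=0)].round(1))
E
```

```text
[528.55947417  57.17880182 117.45246709] [-1.03965015  2.47975259  6.56589912] 0.12439715859848118 29.307775497436523
[[ 0.  -0.   0.1  3.7]
 [ 0.2 -0.3  1.4 11.2]
 [ 0.4 -0.6  3.1 11.1]
 [ 0.5 -1.   4.7 10.4]
 [ 0.7 -1.3  6.2  9.6]
 [ 0.8 -1.6  7.6  8.5]
 [ 1.  -1.8  8.7  7.2]
 [ 1.1 -2.   9.7  5.8]
 [ 1.3 -2.2 10.5  4.2]
 [ 1.4 -2.3 11.   2.5]
 [ 1.6 -2.4 11.2  0.8]
 [ 1.7 -2.4 11.2 -1. ]
 [ 1.9 -2.3 10.9 -2.7]
 [ 2.  -2.2 10.4 -4.4]
 [ 2.2 -2.   9.6 -6. ]
 [ 2.3 -1.8  8.6 -7.4]
 [ 2.5 -1.6  7.4 -8.7]]
```

The opening of 10.5 mm shows the pin is held. I'll swing it along the arc.

>>> arm_command:
  commands:
    - [0,0,0,0,0,4,5]
    - [0,0,0,-0.3,1.4,11,5]
    - [0,0,0,-0.6,3,11,5]
    - [0,0,0,-1,4.7,10.4,5]
    - [0,0,0,-1.3,6.2,9.6,5]
    - [0,0,0,-1.6,7.6,8.5,5]
    - [0,0,0,-1.8,8.7,7.2,5]
    - [0,0,0,-2,9.7,5.8,5]

```text
t: 10.7
position: [520.7, 91.8, 186.4]
tool_rot: [0.004, 0.995, 0.103, 0.001]
wrist_force: [1.0, -11.2, 13.8]
gripper_width: 0.128
grip_force: 29.7
```

>>> arm_command:
  commands:
    - [0,0,0,-2.2,10.5,4.2,5]
    - [0,0,0,-2.3,11,2.5,5]
    - [0,0,0,-2.4,11.2,0.8,5]
    - [0,0,0,-2.4,11.2,-1,5]
    - [0,0,0,-2.3,10.9,-2.7,5]
    - [0,0,0,-2.2,10.4,-4.4,5]
    - [0,0,0,-2,9.6,-6,5]
    - [0,0,0,-1.8,8.6,-7.4,5]
    - [0,0,0,-1.6,7.4,-8.7,5]
    - [0,0,0,0,0,0,5]

```text
t: 11.95
position: [500.2, 188.8, 160.5]
tool_rot: [0.0, 0.994, 0.106, 0.0]
wrist_force: [2.5, 1.4, 3.5]
gripper_width: 0.123
grip_force: 34.2
```

>>> arm_command:
  commands:
    - [0,0,0,-1,4,-6,5]
    - [0,0,0,0,1,-2,5]
    - [0,0,0,0,0,0,5]

```text
t: 12.32
position: [499.2, 193.3, 153.0]
tool_rot: [0.0, 0.994, 0.105, 0.0]
wrist_force: [5.2, 1.3, -2.5]
gripper_width: 0.125
grip_force: 34.5
```

>>> arm_command:
  commands:
    - [0,0,0,0,0,0,60]
    - [0,0,0,0,0,0,60]
    - [0,0,0,0,0,0,60]
    - [0,0,0,0,0,20,60]
    - [0,0,0,0,0,40,60]
    - [0,0,0,0,0,50,60]
    - [0,0,0,0,0,0,60]

```text
t: 13.2
position: [501.0, 193.7, 266.7]
tool_rot: [-0.002, 0.994, 0.105, 0.003]
wrist_force: [-0.1, -0.4, -1.1]
gripper_width: 0.602
grip_force: 0.0
```

```bash
python3 - <<'E'
from bench import *
import cv2
from h import *
s=snapshot("scene");p=s["pixels"][200:330,260:410,::-1]
cv2.imwrite("pics/s2.png",cv2.resize(p,None,fx=4.5,fy=4.5,interpolation=cv2.INTER_CUBIC))
o=observe();print(o["position"],o["joint_positions"])
f=[541.4,58.46,.207]
for q in (2.3,2.6): print(q,((proj(world([[-30,75-75*np.cos(q),135+75*np.sin(q)]],f),"scene")-(260,200))*4.5).round())
q=np.linspace(0,1,11);P=world(np.c_[30+130*np.sin(.45-q),0*q-30,75+130*np.cos(.45-q)],f);print(P.round(1)[[0,-1]]);print(np.diff(P,axis=0).round(1))
E
```

```text
[499.48150547 193.49576686 264.51087516] [-1.10248495  0.25372821  0.79872307  1.85802894 -0.20365964  1.11033484
 -1.58859667]
2.3 [[643.  74.]]
2.6 [[667.  98.]]
[[632.3  46.9 192.1]
 [510.4  21.3 185.8]]
[[-11.7  -2.5   5.1]
 [-12.1  -2.6   3.8]
 [-12.5  -2.6   2.6]
 [-12.7  -2.7   1.3]
 [-12.7  -2.7   0. ]
 [-12.7  -2.7  -1.3]
 [-12.5  -2.6  -2.6]
 [-12.1  -2.6  -3.8]
 [-11.7  -2.5  -5.1]
 [-11.2  -2.3  -6.2]]
```

View pics/s2.png

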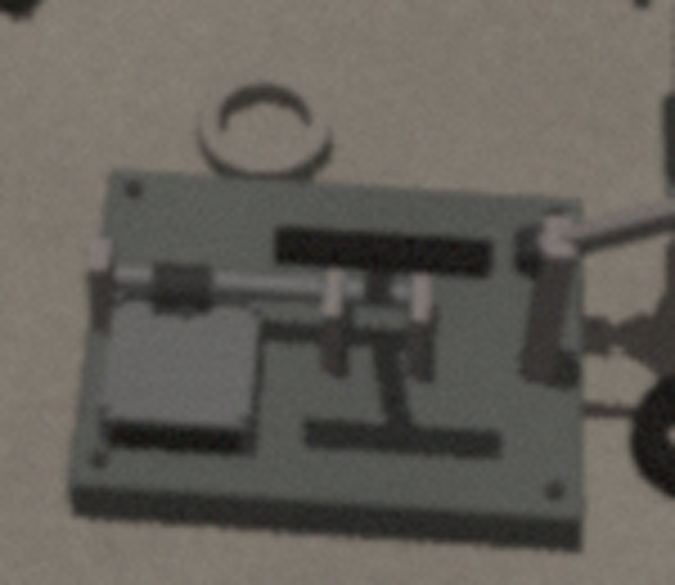

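The catch lies open to the left, past its post at (555,235). Next I turn the gripper by 90°, move over the right half of the grip bar, descend and close.

>>> arm_command:
  commands:
    - [0,0,10,14.8,-16.3,0,60]
    - [0,0,10,14.8,-16.3,0,60]
    - [0,0,10,14.8,-16.3,0,60]
    - [0,0,10,14.8,-16.3,0,60]
    - [0,0,10,14.8,-16.3,0,60]
    - [0,0,10,14.8,-16.3,0,60]
    - [0,0,10,14.8,-16.3,0,60]
    - [0,0,10,14.8,-16.3,0,60]
    - [0,0,10,14.8,-16.3,0,60]
    - [0,0,0,0,0,-30,60]
    - [0,0,0,0,0,-30,60]
    - [0,0,0,0,0,-20,60]
    - [0,0,0,0,0,-12,60]
    - [0,0,0,0,0,0,60]

```text
t: 15.0
position: [631.2, 46.6, 169.6]
tool_rot: [-0.001, 0.629, 0.778, -0.001]
wrist_force: [-0.4, -1.1, -0.0]
gripper_width: 0.599
grip_force: 0.0
```

>>> arm_command:
  commands:
    - [0,0,0,0,0,0,5]
    - [0,0,0,0,0,0,5]
    - [0,0,0,0,0,0,5]
    - [0,0,0,0,0,0,5]
  force: 60

```text
t: 15.5
position: [633.4, 46.7, 172.2]
tool_rot: [0.001, 0.629, 0.778, 0.001]
wrist_force: [2.0, 0.3, 4.1]
gripper_width: 0.189
grip_force: 58.7
```

The opening of 16 mm shows the bar is held. Now I pull along the arc.

>>> arm_command:
  commands:
    - [0,0,0,-11.7,-2.5,5.1,5]
    - [0,0,0,-12.1,-2.6,3.8,5]
    - [0,0,0,-12.5,-2.6,2.6,5]
    - [0,0,0,-12.7,-2.7,1.3,5]
    - [0,0,0,-12.7,-2.7,0,5]
    - [0,0,0,-12.7,-2.7,-1.3,5]
    - [0,0,0,-12.5,-2.6,-2.6,5]
    - [0,0,0,-12.1,-2.6,-3.8,5]
    - [0,0,0,-11.7,-2.5,-5.1,5]
    - [0,0,0,0,0,0,5]

```text
t: 16.75
position: [529.1, 24.5, 176.5]
tool_rot: [0.006, 0.629, 0.778, 0.008]
wrist_force: [7.8, 2.7, 15.9]
gripper_width: 0.189
grip_force: 64.0
```

>>> arm_command:
  commands:
    - [0,0,0,-6,-1.3,-3.2,5]
    - [0,0,0,-5,-1,-3,5]
    - [0,0,0,0,0,0,5]
    - [0,0,0,0,0,0,5]

```text
t: 17.25
position: [519.0, 22.3, 170.8]
tool_rot: [0.007, 0.629, 0.778, 0.008]
wrist_force: [7.1, 2.5, 19.1]
gripper_width: 0.186
grip_force: 65.5
```

By the geometry the lever is at about 0.93 rad, with the arm lagging a little. I'll pull on until the force shows the stop.

>>> arm_command:
  commands:
    - [0,0,0,-4,-0.8,-1.5,5]
    - [0,0,0,-4,-0.8,-2,5]
    - [0,0,0,0,0,0,5]
    - [0,0,0,0,0,0,5]

```text
t: 17.75
position: [511.9, 20.8, 166.1]
tool_rot: [0.008, 0.628, 0.778, 0.008]
wrist_force: [11.8, 3.4, 8.2]
gripper_width: 0.189
grip_force: 65.5
```

>>> arm_command:
  commands:
    - [0,0,0,-3,-0.6,-1.5,5]
    - [0,0,0,0,0,0,5]
    - [0,0,0,0,0,0,5]

```text
t: 18.12
position: [511.9, 20.8, 166.1]
tool_rot: [0.01, 0.628, 0.778, 0.011]
wrist_force: [16.7, 3.4, 11.1]
gripper_width: 0.191
grip_force: 65.8
```

The position no longer changes while the force rises, so the lever is on its stop. I'll add a little preload and take a final look.

>>> arm_command:
  commands:
    - [0,0,0,-2,-0.4,-0.5,5]
    - [0,0,0,0,0,0,5]
    - [0,0,0,0,0,0,5]
    - [0,0,0,0,0,0,5]

```text
t: 18.62
position: [512.0, 20.8, 166.1]
tool_rot: [0.012, 0.628, 0.778, 0.012]
wrist_force: [20.4, 5.2, 8.3]
gripper_width: 0.189
grip_force: 65.6
```

```bash
python3 - <<'E'
from bench import *
import cv2
s=snapshot("scene");p=s["pixels"][130:330,130:430,::-1]
cv2.imwrite("pics/s3.png",cv2.resize(p,None,fx=2.6,fy=2.6,interpolation=cv2.INTER_CUBIC))
E
```

```text
(no output)
```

View pics/s3.png

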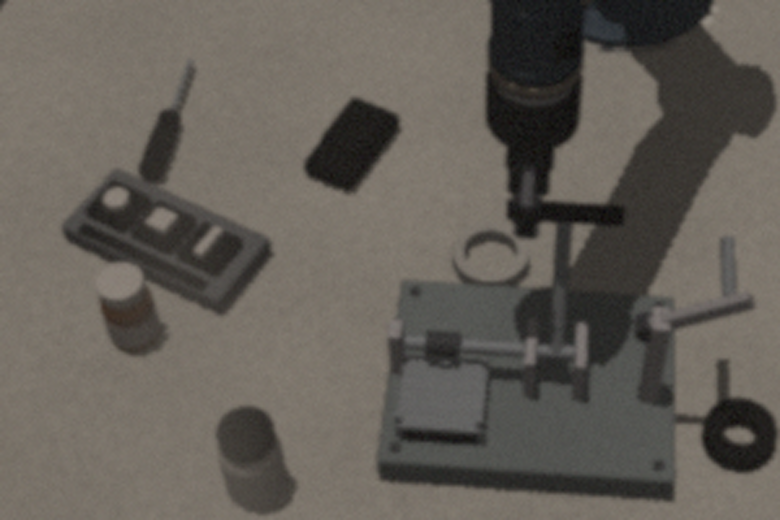

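The picture shows the lever pulled to the front with its grip bar held at (527,212). The catch is open to the left at (735,290), the keys are up again, and the other objects look undisturbed.

```bash
python3 -c "
from bench import *
print(hand_in())"
```

```text
the job is handed in; nothing more can be done
None
```

I pressed the round, square and long keys fully down in that order, flipped the catch to its open side, and handed the job in at about 18.7 s with the lever held at its front stop; the other objects in the final picture looked undisturbed.

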